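# Take the flow cell out of the particle analyser for washing

### The job

The flow cell of the analyser, the one with the two round stubs on top, has to be washed. Pinch its two opposed side tabs together to unlatch it, lift it straight out of its dock and set it down upright in the steel tray without dropping it. Leave the other cell latched in its dock.

Things in the scene. Friction and masses are not known exactly. Their poses are not given: they have to be found in the camera images.
- flow_cell_mid (a point): Flow cell: aluminium block 36 x 64 (y) x 80 mm, two round steel stubs 18 mm high on top (0.25 kg). Point: its centre, 49 mm above its underside, z up. At this height two grey release tabs face +x and -x, each 24 wide (y), 22 high, 56 mm over both; they push in 8 mm each to stops (40 mm over both), springs 2 to 6 N, unlatched from 4 mm; held at the stops they carry the cell.
- dry_cell_mid (a point): The other cell, to be left alone: the same block and tabs, but with one rectangular slotted steel block on top in place of the two round stubs. Point: its centre, 49 mm above its underside; same axes.
- deck: White analyser deck fixed on the bench, 150 (x) x 260 (y) mm, flat top 50 mm up; origin under its centre. Two equal docks at y = +55 and -55 mm hold the cells (either way round), axes as the deck's: each cell stands 20 mm deep on a floor 30 mm up, with 1.5 mm play, hooked under the edges by its tabs' legs until both tabs are in. Two small knobs between the docks, 22 mm high.
- tray_in (a point): Empty open steel tray fixed on the bench, left or right of the deck: 160 (x) x 210 (y) mm outside, walls 22 mm high and 4 mm thick. This point is the centre of its inner floor, about 4 mm above the bench; z up.

How it is judged:
By the outcome, as a careful person would: the job done as asked, in the order asked, and still so for the second after the job is handed in, with the robot touching nothing.
It also fails if it takes over 40 s, if anything falls off the work surface, if the arm or the gripper's body presses on something with over 40 N, if the wrist force passes 120 N, or if a joint passes its speed limit or range.

### The arm

A 6-joint arm with a two-finger parallel gripper is mounted at the origin on the work surface. World frame = base frame: x ahead of the robot, y to its left, z up, the work surface at z = 0. Lengths are in m, angles in rad, forces in N, time in s.
With the tool pointing down it reaches from about 0.225 to 0.725 m from the base axis. Payload 3.1 kg.
Tool frame: the origin (TCP) lies midway between the tips of the shut fingers; the grasp point (between the pads) lies 19 mm behind it; z points along the fingers, y is the line along which they close (so a half turn about z gives the same grasp; the last joint's range is limited). The gripper opens to 85 mm and grips with 20 to 120 N. Pads are 22 mm wide; open, the fingers measure 114 mm over their backs; the gripper's body (76 mm by 85 mm) begins 54 mm behind the grasp point. The pads swing forward as they close: fully open they stand 13 mm farther back than shut.
Start: joints at [-1.273, 0.048, 0.099, 1.622, 0, 1.443], TCP at [0.217, -0.478, 0.231] pointing down, gripper open.
Joint ranges: [-2.91, 2.91], [-0.99, 1.94], [-1.21, 1.42], [-2.12, 2.29], [-1.49, 1.47], [-3.14, 3.14]. Speed limits (rad/s): [2.79, 2.79, 3.14, 3.14, 3.14, 3.14].

### API

Orientations are given as [roll, pitch, yaw] about the fixed x, y, z axes, in that order (R = Rz(yaw) Ry(pitch) Rx(roll)).
In Python, from plant import env gives the robot as it stands.
- The arm moves only by the tool apply_moves, never from a script. Its argument "deltas" is a list of rows, each an object with "delta_pos": the shift along the tool's x, y, z in mm, a list of three; "turn": the turn, a rotation vector about the tool's x, y, z in rad, a list of three; "grip": the closure in counts, from 0 (fully open) to 255 (shut). In form: [{"delta_pos": [dx, dy, dz], "turn": [ax, ay, az], "grip": grip}, ...]. A call has 1 to 20 rows; each row shifts and turns the commanded pose from where the row before left it, along the tool's axes as they then stand; what a row does not reach is not made up. A row lasts 1/10 s, in which the tool goes at most 50 mm and 8.59 degrees, less where a joint would pass 70% of its speed; a pose out of reach is approached as far as the arm can. A call with a gripper value outside its range is refused whole. The fingers move at their own pace and stop on an object; "newtons" is the grip in N (left out, the last holds). Time passes only in rows, so rows that do not move let the fingers close. It gives the time, the measured TCP pose, the force, the opening and the grip force at its end, in the units of the state.
- env.get_obs(): the state, without advancing time (a new reading comes with each control period).
- env.snapshot(name): name is "side" or "top"; returns the picture (400x640x3 uint8, red, green, blue); there is no depth.
- env.camera_model(name): a dict with "fx", "fy", "cx", "cy" (pixels), "D" ([k1, k2, p1, p2, k3] as OpenCV has them; the pictures are not rectified), "T" (4x4, takes a point from camera to world coordinates). Camera axes: x right, y up, looking along -z (the intrinsics and any distortion apply to the point x, -y, -z); pixel columns grow to the right and rows downward; lengths in m; the calibration is good to about 2 mm. A picture is of the moment at which its call begins. camera_model takes no time and is no camera call.
- env.finish_job(): hands the job in; it is judged then, once.
Trained networks look in the newest picture that a camera, given by its name, has taken for a name from the list of things; names that differ only in an ending like _2 or _b are one class to them, and where a whole thing is asked for, a point or a joint stands for the part that bears it (a point fixed in the world has none). Each returns a list of dicts, best first, with "confidence" (0 to 1); they miss things now and then, are a little off and sometimes report something else, mostly with a low value. They report only what shows in the picture. A call takes as long as a camera call.
- env.search_frame(label, camera): "point" ([column, row] as shares, 0 to 1, of the picture: columns of its width, rows of its height, amid what is visible of it).
- env.outline_of(label, camera): "region" (400x640 bool, what is visible of it) and "point" ([column, row] as shares, 0 to 1, of the picture: columns of its width, rows of its height, amid what is visible of it).
- env.landmark_of(label, camera): "point" ([column, row] as shares, 0 to 1, of the picture: columns of its width, rows of its height: a listed point, or the origin of a listed thing).
The state is a dict: "clock": time; "qpos": joint angles; "joint_velocities": joint speeds; "joint_efforts": joint torques, N m; "position": TCP position; "orientation": TCP orientation; "force": force on the tool from outside, world axes, zero at the start; "torque": the same for the moment, N m; "finger_gap": finger opening in m; "grasp_force": force on a finger pad.
Only numpy, scipy, OpenCV 4.12 (cv2) and the standard library are available. Lean on these libraries where they do the work, as an engineer would, in place of code of your own. Each camera call takes 0.05 s, during which the arm holds its last target. There are 200 camera calls.

## Working session

There is one attempt and no reset: what is moved stays moved. The work goes in short steps, Python scripts to look and compute and a tool call to move; the robot and the scene stay as the last step left them, time stands still between calls to the robot, and variables do not carry over. Pictures are saved under pics/ and viewed, at most 10 in all, crops included, and the job is handed in when it is done.

Besides the shell and the picture viewer there is one more tool, called after "Request:" by a JSON object that holds its "op" and its "data", one argument or row to a line. apply_moves: Moves the arm, as the interface text tells. Its arguments: {"type":"object","properties":{"deltas":{"type":"array"},"newtons":{"type":"number"}},"required":["deltas"]}

```bash
mkdir -p pics
cat > h.py <<'E'
import numpy as np, cv2
from plant import env
def save(n,f):
    im=env.snapshot(n); cv2.imwrite('pics/'+f,im[:,:,::-1]); return im
def ray(n,pt):
    m=env.camera_model(n); K=np.array([[m['fx'],0,m['cx']],[0,m['fy'],m['cy']],[0,0,1.]])
    u=cv2.undistortPoints(np.array([[[pt[0]*640.,pt[1]*400.]]]),K,np.array(m['D']))[0,0]
    T=np.array(m['T']); d=T[:3,:3]@np.array([u[0],-u[1],-1]); return T[:3,3],d/np.linalg.norm(d)
def atz(n,pt,z):
    o,d=ray(n,pt); return o+d*(z-o[2])/d[2]
def tri(r):
    A=0;b=0
    for o,d in r:
        P=np.eye(3)-np.outer(d,d); A=A+P; b=b+P@o
    x=np.linalg.solve(A,b); return x,[np.linalg.norm((np.eye(3)-np.outer(d,d))@(x-o)) for o,d in r]
def proj(n,X):
    m=env.camera_model(n); K=np.array([[m['fx'],0,m['cx']],[0,m['fy'],m['cy']],[0,0,1.]])
    T=np.linalg.inv(np.array(m['T'])); p=(T[:3,:3]@np.atleast_2d(X).T).T+T[:3,3]; p=p*[1,-1,-1]
    return cv2.projectPoints(p,np.zeros(3),np.zeros(3),K,np.array(m['D']))[0][:,0]
E
cat > a.py <<'E'
from h import *
np.set_printoptions(precision=4,suppress=True)
ims=[save(n,n+'0.png') for n in('side','top')]
H=dict(flow_cell_mid=.079,dry_cell_mid=.079,deck=0,tray_in=.004)
for l,z in H.items():
    rs=[]
    for n in('side','top'):
        for q in env.landmark_of(l,n)[:3]:
            print(l,n,round(q['confidence'],2),np.array(q['point'])*[640,400],atz(n,q['point'],z))
            if not any(r[0]==n for r in rs): rs.append((n,ray(n,q['point'])))
    if len(rs)==2: print('  tri',*tri([r[1] for r in rs]))
for n in('side','top'): print(n,np.array(env.camera_model(n)['T']),env.camera_model(n)['fx'])
print(env.get_obs())
E
python3 a.py
```

```text
flow_cell_mid side 0.87 [447.168 258.8  ] [ 0.5355 -0.2461  0.079 ]
flow_cell_mid top 0.63 [462.528 184.6  ] [ 0.5295 -0.2469  0.079 ]
  tri [ 0.53   -0.2469  0.0826] [np.float64(0.001436862504248527), np.float64(0.0014368625042485551)]
dry_cell_mid side 0.77 [376.704 233.8  ] [ 0.5168 -0.1362  0.079 ]
deck side 0.77 [404.672 286.6  ] [ 0.5215 -0.1926  0.    ]
deck top 0.79 [423.68 196.4 ] [ 0.516  -0.1944  0.    ]
  tri [ 0.5164 -0.1941  0.0045] [np.float64(0.001099326906328703), np.float64(0.001099326906328694)]
tray_in side 0.6 [247.424 203.28 ] [0.5075 0.1789 0.004 ]
tray_in top 0.87 [233.6  210.48] [0.4975 0.1847 0.004 ]
  tri [0.5018 0.1807 0.0059] [np.float64(0.005705345789624622), np.float64(0.0057053457896245295)]
side [[ 0.6798  0.413  -0.6061  0.075 ]
 [-0.7331  0.3601 -0.5769 -0.4319]
 [-0.02    0.8365  0.5476  0.482 ]
 [ 0.      0.      0.      1.    ]] 425.8040108506026
top [[-0.0265  0.9977 -0.0632  0.4513]
 [-0.9996 -0.0259  0.0094  0.0112]
 [ 0.0077  0.0634  0.998   0.8179]
 [ 0.      0.      0.      1.    ]] 412.2979828572857
{'clock': 0.5, 'qpos': array([-1.2728,  0.048 ,  0.0992,  1.622 ,  0.    ,  1.443 ]), 'joint_velocities': array([ 0.001 , -0.0002, -0.0001, -0.0005,  0.0003,  0.0001]), 'joint_efforts': array([ -0.0008, -33.8211,  31.9779,   0.0026,  -0.0002,   0.    ]), 'position': array([ 0.2169, -0.4781,  0.2313]), 'orientation': array([-3.1415, -0.    ,  0.4258]), 'force': array([-0.4643,  0.3794,  0.6116]), 'torque': array([ 0.0009,  0.0343, -0.0017]), 'grasp_force': 0.0, 'finger_gap': 0.08535206247308537}
```

```bash
cat > b.py <<'E'
import cv2
a=cv2.imread('pics/side0.png')[150:350,270:590];b=cv2.imread('pics/top0.png')[120:270,340:580]
a=cv2.resize(a,None,fx=2.5,fy=2.5,interpolation=2);cv2.imwrite('pics/sc.png',a)
b=cv2.resize(b,None,fx=3.3,fy=3.3,interpolation=2);cv2.imwrite('pics/tc.png',b)
E
python3 b.py
```

```text
(no output)
```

View pics/sc.png

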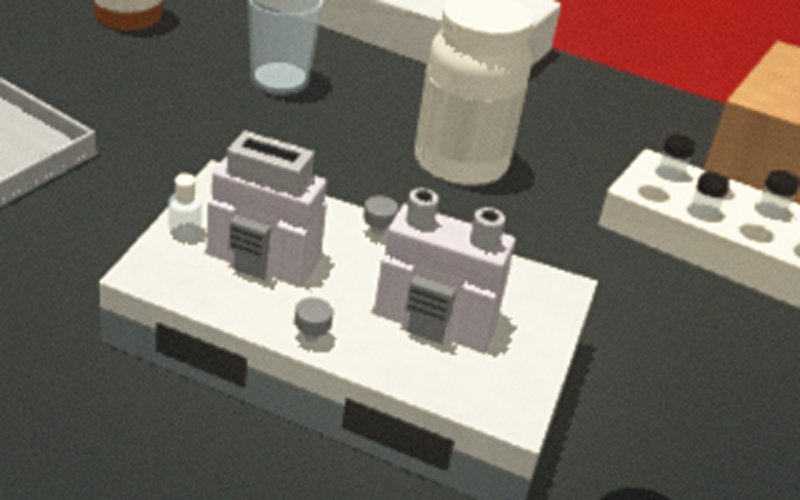

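View pics/tc.png

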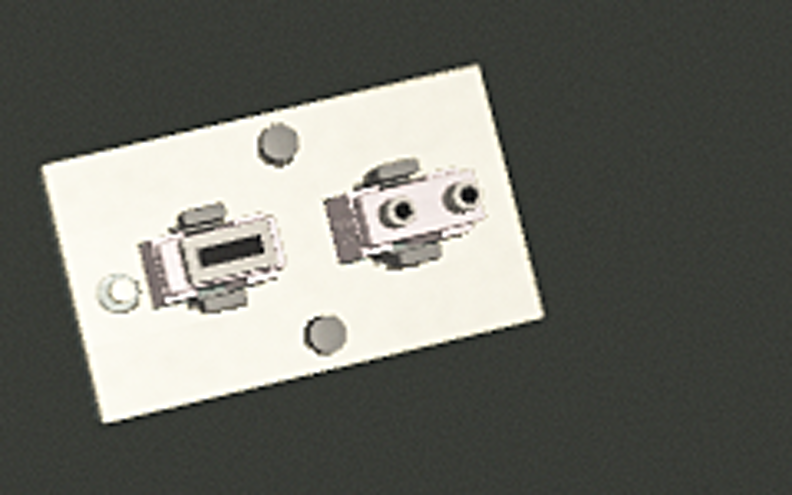

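View pics/top0.png

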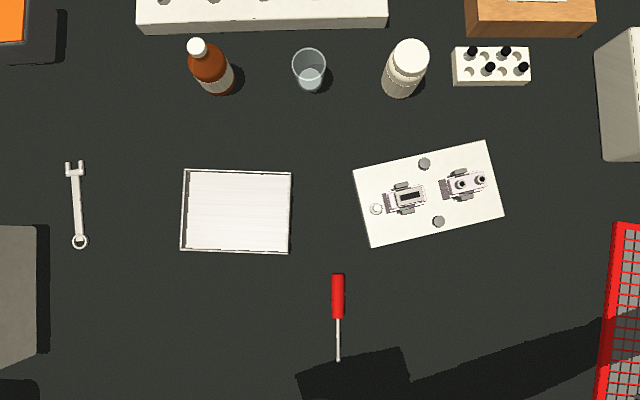

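The side crop shows the flow cell with two round stubs on the right, the dry cell with its slotted block on the left, and a glass vial at the left end of the deck. In the top view the tray is at about (236,211) and the deck is tilted about 12°, with corners near (353,170), (485,140), (505,216) and (371,248). Next I'll fit the deck pose from its corners.

```bash
cat > c.py <<'E'
from h import *
np.set_printoptions(precision=4,suppress=True)
im=cv2.imread('pics/top0.png')
g=(im.min(2)>150).astype(np.uint8); n,L,st,c=cv2.connectedComponentsWithStats(g)
k=L[240,440] or L[230,400]; h=cv2.convexHull(np.argwhere(L==k)[:,::-1].astype(np.int32))
q=cv2.approxPolyN(h,4,ensure_convex=True).reshape(-1,2).astype(float)+.5; print(q)
P=np.array([atz('top',p/[640,400],.05) for p in q])
print(P,np.linalg.norm(P-np.roll(P,-1,0),axis=1),'centre',P.mean(0))
r=cv2.minAreaRect((P[:,:2]*1e4).astype(np.float32));print(r)
# stub tops, from the crops (crop px -> full px)
S=[(275+0,0)]
for nm,a in (('top',[(402,208),(466,194)]),('side',[(424,194),(489,214)])):
    s,o=((3.3,(340,120)) if nm=='top' else (2.5,(270,150)))
    W=np.array([atz(nm,(np.array(p)/s+o)/[640,400],.128) for p in a]); d=W[1]-W[0]
    print(nm,'stub mid',W.mean(0),'dir deg',np.degrees(np.arctan2(d[1],d[0]))+90)
# edges at side view: deck top corners
for p in [(100,285),(528,460),(596,283)]: print(atz('side',(np.array(p)/2.5+[270,150])/[640,400],.05))
o=env.outline_of('tray_in','top')[0]; b=np.argwhere(o['region']); h=cv2.minAreaRect(b[:,::-1].astype(np.float32)); 
T=np.array([atz('top',(p+.5)/[640,400],.022) for p in cv2.boxPoints(h)]); print('tray',T,T.mean(0))
E
python3 c.py
```

```text
[[371.5 248.5]
 [352.5 170.5]
 [484.5 139.5]
 [504.5 216.5]]
[[ 0.4175 -0.0802  0.05  ]
 [ 0.5643 -0.0494  0.05  ]
 [ 0.6183 -0.3044  0.05  ]
 [ 0.4701 -0.335   0.05  ]] [0.15   0.2607 0.1514 0.2602] centre [ 0.5175 -0.1923  0.05  ]
((5177.47216796875, -1920.869140625), (1513.69189453125, 2606.47314453125), 11.699085235595703)
top stub mid [ 0.5303 -0.2457  0.128 ] dir deg 10.80318627355382
side stub mid [ 0.535  -0.2463  0.128 ] dir deg 11.002774975752345
[ 0.4209 -0.0838  0.05  ]
[ 0.468  -0.3343  0.05  ]
[ 0.62  -0.306  0.05 ]
tray [[0.4211 0.2862 0.022 ]
 [0.5818 0.2794 0.022 ]
 [0.5678 0.0657 0.022 ]
 [0.4082 0.0751 0.022 ]] [0.4947 0.1766 0.022 ]
```

Request:
{"op": "apply_moves", "data": {
  "deltas": [
    {"delta_pos":[29.3,-6.3,0],"turn":[0,0,0],"grip":0},
    {"delta_pos":[29.3,-6.3,0],"turn":[0,0,0],"grip":0},
    {"delta_pos":[29.3,-6.3,0],"turn":[0,0,0],"grip":0},
    {"delta_pos":[29.3,-6.3,0],"turn":[0,0,0],"grip":0},
    {"delta_pos":[29.3,-6.3,0],"turn":[0,0,0],"grip":0},
    {"delta_pos":[29.3,-6.3,0],"turn":[0,0,0],"grip":0},
    {"delta_pos":[29.3,-6.3,0],"turn":[0,0,0],"grip":0},
    {"delta_pos":[29.3,-6.3,0],"turn":[0,0,0],"grip":0},
    {"delta_pos":[29.3,-6.3,0],"turn":[0,0,0],"grip":0},
    {"delta_pos":[29.3,-6.3,0],"turn":[0,0,0],"grip":0},
    {"delta_pos":[29.3,-6.3,0],"turn":[0,0,0],"grip":0},
    {"delta_pos":[29.3,-6.3,0],"turn":[0,0,0],"grip":0},
    {"delta_pos":[29.3,-6.3,0],"turn":[0,0,0],"grip":0}
  ],
  "newtons": 20
}}

```text
clock: 1.85
position: [0.5309, -0.2454, 0.2314]
orientation: [3.141, -0.0, 0.426]
force: [-0.1, -0.0, -0.2]
finger_gap: 0.0851
grasp_force: 0.0
```

Request:
{"op": "apply_moves", "data": {
  "deltas": [
    {"delta_pos":[0,0,0],"turn":[0,0,-0.135],"grip":0},
    {"delta_pos":[0,0,0],"turn":[0,0,-0.135],"grip":0},
    {"delta_pos":[0,0,0],"turn":[0,0,-0.135],"grip":0},
    {"delta_pos":[0,0,0],"turn":[0,0,-0.135],"grip":0},
    {"delta_pos":[0,0,0],"turn":[0,0,-0.135],"grip":0},
    {"delta_pos":[0,0,0],"turn":[0,0,-0.135],"grip":0},
    {"delta_pos":[0,0,0],"turn":[0,0,-0.135],"grip":0},
    {"delta_pos":[0,0,0],"turn":[0,0,-0.135],"grip":0},
    {"delta_pos":[0,0,0],"turn":[0,0,-0.135],"grip":0},
    {"delta_pos":[0,0,0],"turn":[0,0,-0.135],"grip":0},
    {"delta_pos":[0,0,0],"turn":[0,0,0],"grip":0},
    {"delta_pos":[0,0,0],"turn":[0,0,0],"grip":0}
  ]
}}

```text
clock: 3.05
position: [0.5299, -0.2462, 0.2313]
orientation: [-3.142, -0.0, 1.773]
force: [0.5, 0.5, -0.3]
finger_gap: 0.0854
grasp_force: 0.0
```

Request:
{"op": "apply_moves", "data": {
  "deltas": [
    {"delta_pos":[0,0,21],"turn":[0,0,0],"grip":0},
    {"delta_pos":[0,0,21],"turn":[0,0,0],"grip":0},
    {"delta_pos":[0,0,21],"turn":[0,0,0],"grip":0},
    {"delta_pos":[0,0,21],"turn":[0,0,0],"grip":0},
    {"delta_pos":[0,0,21],"turn":[0,0,0],"grip":0},
    {"delta_pos":[0,0,21],"turn":[0,0,0],"grip":0},
    {"delta_pos":[0,0,0],"turn":[0,0,0],"grip":0}
  ]
}}

```text
clock: 3.75
position: [0.5275, -0.2448, 0.1014]
orientation: [-3.136, -0.005, 1.774]
force: [-0.4, 0.3, -0.2]
finger_gap: 0.0854
grasp_force: 0.0
```

```bash
cat > d.py <<'E'
from h import *
import sys
a=save('side','s_.png')[130:310,340:580];cv2.imwrite('pics/'+sys.argv[1],cv2.resize(a[:,:,::-1],None,fx=3.3,fy=3.3,interpolation=2))
o=env.get_obs();print(o['position'],o['orientation'],o['force'])
E
python3 d.py s1.png
```

```text
[ 0.52851179 -0.2453525   0.10347442] [-3.13847170e+00 -2.93872314e-03  1.77428837e+00] [-0.05628983  0.45267855  0.13761277]
```

View pics/s1.png

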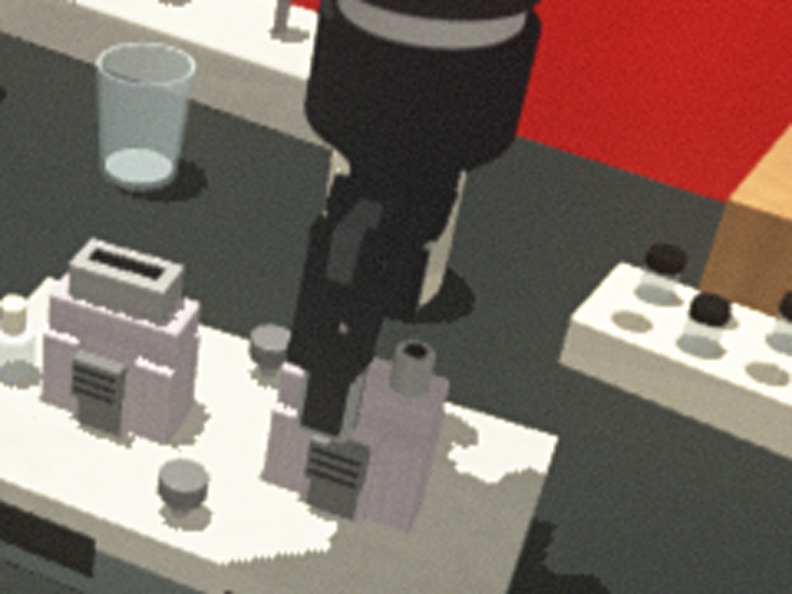

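The near finger hangs clear, outside the block and above its tab (tip at about (322,430) in the crop, tab at (337,475)). Descending to tab height.

Request:
{"op": "apply_moves", "data": {
  "deltas": [
    {"delta_pos":[0,0,10],"turn":[0,0,0],"grip":0},
    {"delta_pos":[0,0,10],"turn":[0,0,0],"grip":0},
    {"delta_pos":[0,0,10],"turn":[0,0,0],"grip":0},
    {"delta_pos":[0,0,8],"turn":[0,0,0],"grip":0},
    {"delta_pos":[0,0,6],"turn":[0,0,0],"grip":0},
    {"delta_pos":[0,0,0],"turn":[0,0,0],"grip":0},
    {"delta_pos":[0,0,0],"turn":[0,0,0],"grip":0},
    {"delta_pos":[0,0,0],"turn":[0,0,0],"grip":0}
  ]
}}

```text
clock: 4.6
position: [0.5303, -0.2464, 0.0619]
orientation: [3.141, 0.001, 1.776]
force: [-0.4, -0.1, -0.3]
finger_gap: 0.0854
grasp_force: 0.0
```

```bash
python3 d.py s2.png
```

```text
[ 0.53034026 -0.24645321  0.0619986 ] [3.14070420e+00 8.42163062e-04 1.77577776e+00] [-0.46173014  0.34657029 -0.04350429]
```

View pics/s2.png

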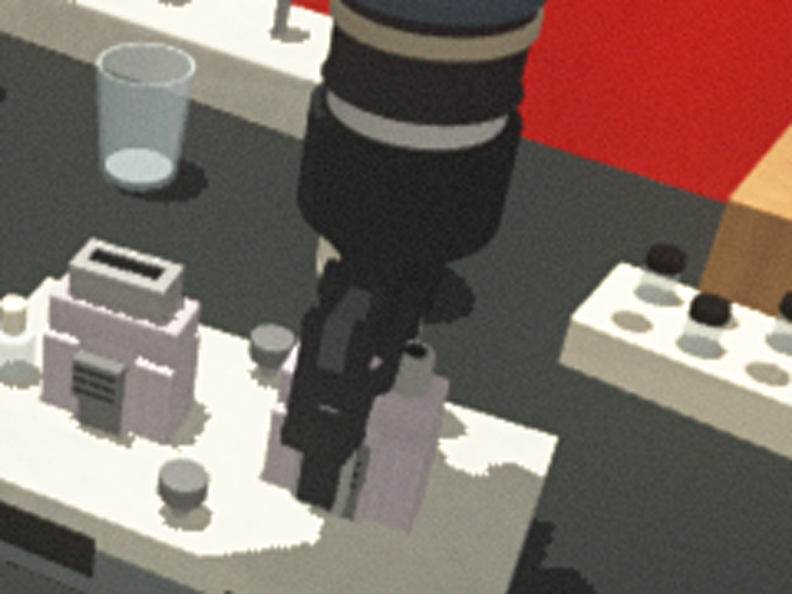

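The fingers straddle the tabs: the near finger tip is at about (320,490) in front of the near tab, and the gripper body is above the stubs. Closing in stages and watching the side force.

Request:
{"op": "apply_moves", "data": {
  "deltas": [
    {"delta_pos":[0,0,0],"turn":[0,0,0],"grip":95},
    {"delta_pos":[0,0,0],"turn":[0,0,0],"grip":95},
    {"delta_pos":[0,0,0],"turn":[0,0,0],"grip":95},
    {"delta_pos":[0,0,0],"turn":[0,0,0],"grip":95},
    {"delta_pos":[0,0,0],"turn":[0,0,0],"grip":95}
  ],
  "newtons": 25
}}

```text
clock: 5.15
position: [0.531, -0.2462, 0.0621]
orientation: [3.139, 0.001, 1.776]
force: [3.1, 0.9, 1.5]
finger_gap: 0.0536
grasp_force: 1.8
```

Request:
{"op": "apply_moves", "data": {
  "deltas": [
    {"delta_pos":[0,0,0],"turn":[0,0,0],"grip":120},
    {"delta_pos":[0,0,0],"turn":[0,0,0],"grip":120},
    {"delta_pos":[0,0,0],"turn":[0,0,0],"grip":120}
  ]
}}

```text
clock: 5.45
position: [0.5306, -0.2465, 0.0625]
orientation: [3.14, 0.001, 1.776]
force: [1.7, 0.9, 6.4]
finger_gap: 0.0452
grasp_force: 4.6
```

Request:
{"op": "apply_moves", "data": {
  "deltas": [
    {"delta_pos":[0,0.5,0],"turn":[0,0,0],"grip":130},
    {"delta_pos":[0,0,0],"turn":[0,0,0],"grip":140},
    {"delta_pos":[0,0,0],"turn":[0,0,0],"grip":160},
    {"delta_pos":[0,0,0],"turn":[0,0,0],"grip":200},
    {"delta_pos":[0,0,0],"turn":[0,0,0],"grip":200},
    {"delta_pos":[0,0,0],"turn":[0,0,0],"grip":200}
  ],
  "newtons": 40
}}

```text
clock: 6.05
position: [0.5321, -0.2464, 0.0642]
orientation: [3.137, 0.002, 1.776]
force: [2.3, 2.6, 11.0]
finger_gap: 0.0351
grasp_force: 41.2
```

```bash
cat > e.py <<'E'
from h import *
import sys
a=save('side','sa.png')[190:290,410:510][:,:,::-1];b=save('top','ta.png')[130:230,410:510][:,:,::-1]
f=lambda i:cv2.resize(i,(400,400),interpolation=2)
cv2.imwrite('pics/'+sys.argv[1],np.hstack([f(a),f(b)]))
o=env.get_obs();print(o['position'],o['force'],o['torque'],o['finger_gap'],o['grasp_force'])
E
python3 e.py s3.png
```

```text
[ 0.5321405  -0.24639924  0.06423788] [ 1.44435036  2.60627709 10.0102932 ] [ 0.59268207 -0.23945722  0.00318035] 0.03512807978576971 41.21849834918976
```

View pics/s3.png

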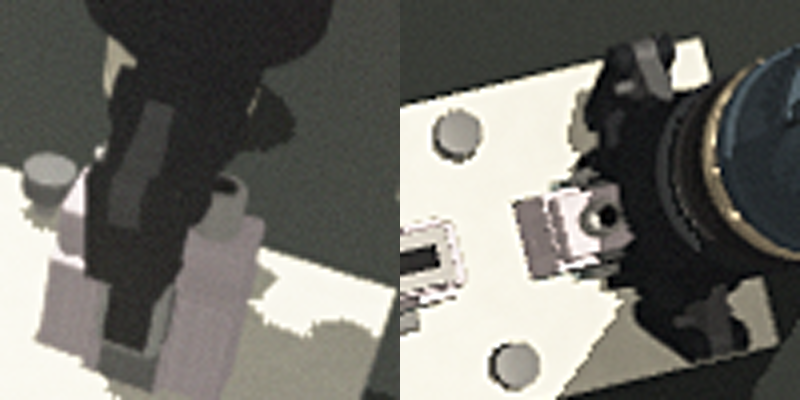

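The near pad sits on the pushed-in tab: pad tip at about (130,330) in the left panel, with tab visible on both sides. Trial lift in small steps, checking the force.

Request:
{"op": "apply_moves", "data": {
  "deltas": [
    {"delta_pos":[0,0,-2],"turn":[0,0,0],"grip":200},
    {"delta_pos":[0,0,-2],"turn":[0,0,0],"grip":200},
    {"delta_pos":[0,0,-2],"turn":[0,0,0],"grip":200},
    {"delta_pos":[0,0,0],"turn":[0,0,0],"grip":200}
  ]
}}

```text
clock: 6.55
position: [0.5306, -0.2457, 0.0657]
orientation: [3.141, -0.001, 1.776]
force: [4.8, -0.5, -3.6]
finger_gap: 0.0352
grasp_force: 41.0
```

Request:
{"op": "apply_moves", "data": {
  "deltas": [
    {"delta_pos":[0,0,-2],"turn":[0,0,0],"grip":200},
    {"delta_pos":[0,0,-2],"turn":[0,0,0],"grip":200},
    {"delta_pos":[0,0,-2],"turn":[0,0,0],"grip":200},
    {"delta_pos":[0,0,0],"turn":[0,0,0],"grip":200}
  ]
}}

```text
clock: 6.95
position: [0.5304, -0.2451, 0.071]
orientation: [3.142, -0.003, 1.776]
force: [5.9, 1.0, -4.8]
finger_gap: 0.0351
grasp_force: 40.9
```

Request:
{"op": "apply_moves", "data": {
  "deltas": [
    {"delta_pos":[0,0.5,-3],"turn":[0,0,0],"grip":200},
    {"delta_pos":[0,0,-3],"turn":[0,0,0],"grip":200},
    {"delta_pos":[0,0,-3],"turn":[0,0,0],"grip":200},
    {"delta_pos":[0,0,-3],"turn":[0,0,0],"grip":200},
    {"delta_pos":[0,0,-5],"turn":[0,0,0],"grip":200},
    {"delta_pos":[0,0,-5],"turn":[0,0,0],"grip":200},
    {"delta_pos":[0,0,0],"turn":[0,0,0],"grip":200},
    {"delta_pos":[0,0,0],"turn":[0,0,0],"grip":200}
  ]
}}

```text
clock: 7.75
position: [0.5303, -0.2461, 0.0953]
orientation: [-3.14, -0.0, 1.776]
force: [0.1, 0.4, -2.0]
finger_gap: 0.0349
grasp_force: 41.5
```

```bash
python3 d.py s4.png
```

```text
[ 0.53028158 -0.24602537  0.09510882] [-3.14045241e+00 -3.21940095e-04  1.77556257e+00] [-0.20046602  0.23319678 -3.11781895]
```

View pics/s4.png

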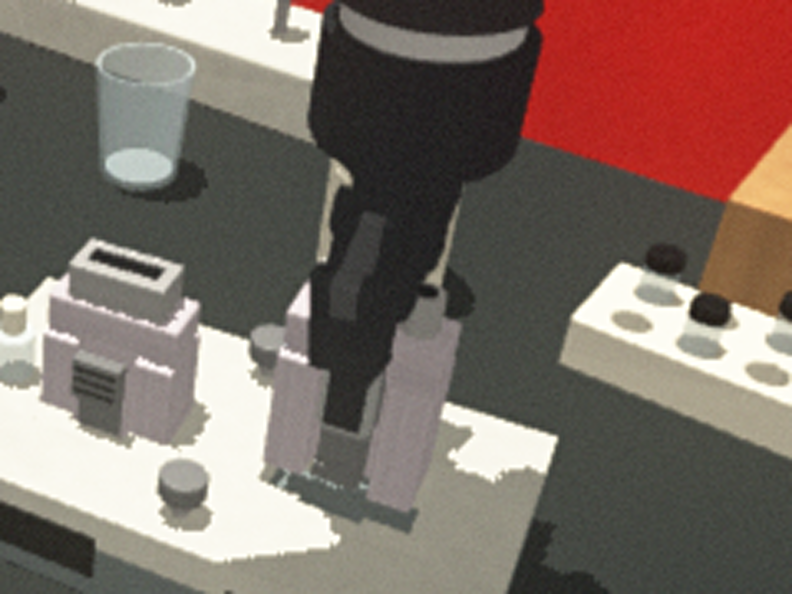

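The cell is clear of its dock and hangs upright, with the empty dock opening below it at about (345,495) in the crop. The force is about equal to its weight. Raising it above the dry cell and carrying it to the tray.

Request:
{"op": "apply_moves", "data": {
  "deltas": [
    {"delta_pos":[0,0,-6],"turn":[0,0,0],"grip":200},
    {"delta_pos":[0,0,-12],"turn":[0,0,0],"grip":200},
    {"delta_pos":[0,0,-16],"turn":[0,0,0],"grip":200},
    {"delta_pos":[0,0,-16],"turn":[0,0,0],"grip":200},
    {"delta_pos":[0,0,-16],"turn":[0,0,0],"grip":200},
    {"delta_pos":[0,0,-16],"turn":[0,0,0],"grip":200},
    {"delta_pos":[0,0,-16],"turn":[0,0,0],"grip":200},
    {"delta_pos":[0,0,-14],"turn":[0,0,0],"grip":200},
    {"delta_pos":[0,0,-8],"turn":[0,0,0],"grip":200},
    {"delta_pos":[0,0,0],"turn":[0,0,0],"grip":200}
  ]
}}

```text
clock: 8.8
position: [0.5317, -0.2465, 0.2175]
orientation: [3.139, 0.002, 1.776]
force: [0.5, -0.5, -2.3]
finger_gap: 0.0352
grasp_force: 41.6
```

Request:
{"op": "apply_moves", "data": {
  "deltas": [
    {"delta_pos":[10,1.2,0],"turn":[0,0,0],"grip":200},
    {"delta_pos":[20,2.5,0],"turn":[0,0,0],"grip":200},
    {"delta_pos":[26,3.2,0],"turn":[0,0,0],"grip":200},
    {"delta_pos":[26,3.2,0],"turn":[0,0,0],"grip":200},
    {"delta_pos":[26,3.2,0],"turn":[0,0,0],"grip":200},
    {"delta_pos":[26,3.2,0],"turn":[0,0,0],"grip":200},
    {"delta_pos":[26,3.2,0],"turn":[0,0,0],"grip":200},
    {"delta_pos":[26,3.2,0],"turn":[0,0,0],"grip":200},
    {"delta_pos":[26,3.2,0],"turn":[0,0,0],"grip":200},
    {"delta_pos":[26,3.2,0],"turn":[0,0,0],"grip":200},
    {"delta_pos":[26,3.2,0],"turn":[0,0,0],"grip":200},
    {"delta_pos":[26,3.2,0],"turn":[0,0,0],"grip":200},
    {"delta_pos":[26,3.2,0],"turn":[0,0,0],"grip":200},
    {"delta_pos":[26,3.2,0],"turn":[0,0,0],"grip":200},
    {"delta_pos":[26,3.2,0],"turn":[0,0,0],"grip":200},
    {"delta_pos":[26,3.2,0],"turn":[0,0,0],"grip":200},
    {"delta_pos":[18,2.2,0],"turn":[0,0,0],"grip":200},
    {"delta_pos":[10,1.3,0],"turn":[0,0,0],"grip":200},
    {"delta_pos":[0,0,0],"turn":[0,0,0],"grip":200},
    {"delta_pos":[0,0,0],"turn":[0,0,0],"grip":200}
  ]
}}

```text
clock: 10.8
position: [0.4952, 0.1776, 0.2149]
orientation: [-3.141, 0.001, 1.776]
force: [0.6, 1.3, -2.6]
finger_gap: 0.0353
grasp_force: 41.6
```

```bash
cat > f.py <<'E'
from h import *
import sys
a=save('side','sb.png')[100:300,160:480];cv2.imwrite('pics/'+sys.argv[1],cv2.resize(a[:,:,::-1],None,fx=2.5,fy=2.5,interpolation=2))
o=env.get_obs();print(o['clock'],o['position'],o['orientation'],o['force'],o['finger_gap'])
for c in('side','top'):
    pass
env.snapshot('top')
for q in [(c,r) for c in('side','top') for r in env.landmark_of('flow_cell_mid',c)[:1]]: print(q[0],q[1]['confidence'],np.array(q[1]['point'])*[640,400])
print(proj('side',[o['position']+[0,0,z] for z in(.015,.0175,.02)]))
E
python3 f.py s5.png
```

```text
10.85 [0.49552038 0.17724893 0.21504705] [-3.14088389e+00  5.88112100e-04  1.77548391e+00] [ 0.31280233 -0.20945233 -3.1143325 ] 0.035314353115891706
side 0.8 [229.824  94.28 ]
top 0.57 [203.776 206.4  ]
[[228.46882596  98.40627834]
 [228.27645577  97.0161612 ]
 [228.08338059  95.62092611]]
```

View pics/s5.png

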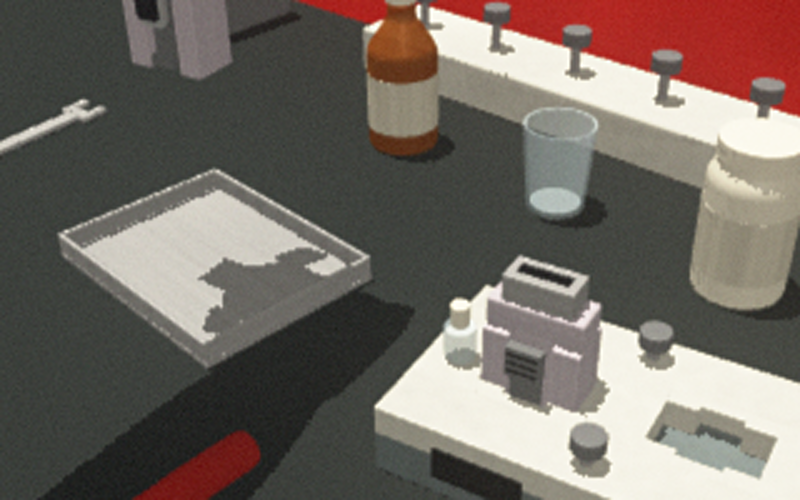

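The cell hangs upright from the gripper at top left of the crop. The dry cell is still latched in its dock at about (540,330), and the tray at (215,265) is empty. Lowering over the tray.

Request:
{"op": "apply_moves", "data": {
  "deltas": [
    {"delta_pos":[0,0,6],"turn":[0,0,0],"grip":200},
    {"delta_pos":[0,0,14],"turn":[0,0,0],"grip":200},
    {"delta_pos":[0,0,20],"turn":[0,0,0],"grip":200},
    {"delta_pos":[0,0,20],"turn":[0,0,0],"grip":200},
    {"delta_pos":[0,0,20],"turn":[0,0,0],"grip":200},
    {"delta_pos":[0,0,20],"turn":[0,0,0],"grip":200},
    {"delta_pos":[0,0,20],"turn":[0,0,0],"grip":200},
    {"delta_pos":[0,0,16],"turn":[0,0,0],"grip":200},
    {"delta_pos":[0,0,10],"turn":[0,0,0],"grip":200},
    {"delta_pos":[0,0,6],"turn":[0,0,0],"grip":200},
    {"delta_pos":[0,0,4],"turn":[0,0,0],"grip":200},
    {"delta_pos":[0,0,0],"turn":[0,0,0],"grip":200},
    {"delta_pos":[0,0,0],"turn":[0,0,0],"grip":200}
  ]
}}

```text
clock: 12.3
position: [0.4965, 0.1779, 0.0601]
orientation: [3.14, -0.0, 1.776]
force: [-0.2, 0.2, -2.6]
finger_gap: 0.035
grasp_force: 41.6
```

Request:
{"op": "apply_moves", "data": {
  "deltas": [
    {"delta_pos":[0,0,2],"turn":[0,0,0],"grip":200},
    {"delta_pos":[0,0,2],"turn":[0,0,0],"grip":200},
    {"delta_pos":[0,0,2],"turn":[0,0,0],"grip":200},
    {"delta_pos":[0,0,2],"turn":[0,0,0],"grip":200},
    {"delta_pos":[0,0,2],"turn":[0,0,0],"grip":200},
    {"delta_pos":[0,0,1],"turn":[0,0,0],"grip":200},
    {"delta_pos":[0,0,0],"turn":[0,0,0],"grip":200},
    {"delta_pos":[0,0,0],"turn":[0,0,0],"grip":200}
  ]
}}

```text
clock: 13.1
position: [0.4959, 0.1778, 0.0483]
orientation: [-3.142, -0.0, 1.776]
force: [0.1, 0.3, -3.9]
finger_gap: 0.0352
grasp_force: 41.6
```

Request:
{"op": "apply_moves", "data": {
  "deltas": [
    {"delta_pos":[0,0,2],"turn":[0,0,0],"grip":200},
    {"delta_pos":[0,0,2],"turn":[0,0,0],"grip":200},
    {"delta_pos":[0,0,2],"turn":[0,0,0],"grip":200},
    {"delta_pos":[0,0,1],"turn":[0,0,0],"grip":200},
    {"delta_pos":[0,0,0],"turn":[0,0,0],"grip":200},
    {"delta_pos":[0,0,0],"turn":[0,0,0],"grip":200}
  ]
}}

```text
clock: 13.7
position: [0.4959, 0.1777, 0.0412]
orientation: [-3.142, 0.0, 1.776]
force: [0.4, -0.9, -2.6]
finger_gap: 0.0352
grasp_force: 41.6
```

Request:
{"op": "apply_moves", "data": {
  "deltas": [
    {"delta_pos":[0,0,1],"turn":[0,0,0],"grip":200},
    {"delta_pos":[0,0,1],"turn":[0,0,0],"grip":200},
    {"delta_pos":[0,0,0],"turn":[0,0,0],"grip":200}
  ]
}}

```text
clock: 14.0
position: [0.4958, 0.1777, 0.0391]
orientation: [-3.141, -0.0, 1.776]
force: [-0.1, -0.3, -2.9]
finger_gap: 0.0349
grasp_force: 41.6
```

Request:
{"op": "apply_moves", "data": {
  "deltas": [
    {"delta_pos":[0,0,1],"turn":[0,0,0],"grip":200},
    {"delta_pos":[0,0,1],"turn":[0,0,0],"grip":200},
    {"delta_pos":[0,0,0],"turn":[0,0,0],"grip":200},
    {"delta_pos":[0,0,0],"turn":[0,0,0],"grip":200}
  ]
}}

```text
clock: 14.4
position: [0.4961, 0.1778, 0.0384]
orientation: [3.141, -0.0, 1.776]
force: [-2.4, -1.5, 5.6]
finger_gap: 0.0351
grasp_force: 43.4
```

Request:
{"op": "apply_moves", "data": {
  "deltas": [
    {"delta_pos":[0,0,1],"turn":[0,0,0],"grip":200},
    {"delta_pos":[0,0,0],"turn":[0,0,0],"grip":200},
    {"delta_pos":[0,0,0],"turn":[0,0,0],"grip":200}
  ]
}}

```text
clock: 14.7
position: [0.4961, 0.1779, 0.0383]
orientation: [3.141, -0.0, 1.776]
force: [-4.7, -0.2, 9.4]
finger_gap: 0.0351
grasp_force: 44.3
```

Touchdown felt at z = 0.038, as expected. Easing the push and opening gradually.

Request:
{"op": "apply_moves", "data": {
  "deltas": [
    {"delta_pos":[0,0,-0.7],"turn":[0,0,0],"grip":200},
    {"delta_pos":[0,0,0],"turn":[0,0,0],"grip":150},
    {"delta_pos":[0,0,0],"turn":[0,0,0],"grip":130},
    {"delta_pos":[0,0,0],"turn":[0,0,0],"grip":115},
    {"delta_pos":[0,0,0],"turn":[0,0,0],"grip":100},
    {"delta_pos":[0,0,0],"turn":[0,0,0],"grip":85},
    {"delta_pos":[0,0,0],"turn":[0,0,0],"grip":60},
    {"delta_pos":[0,0,0],"turn":[0,0,0],"grip":30},
    {"delta_pos":[0,0,0],"turn":[0,0,0],"grip":0},
    {"delta_pos":[0,0,0],"turn":[0,0,0],"grip":0},
    {"delta_pos":[0,0,0],"turn":[0,0,0],"grip":0}
  ],
  "newtons": 20
}}

```text
clock: 15.8
position: [0.496, 0.1778, 0.0372]
orientation: [3.141, -0.0, 1.776]
force: [1.2, -0.0, 0.2]
finger_gap: 0.0856
grasp_force: 0.0
```

Request:
{"op": "apply_moves", "data": {
  "deltas": [
    {"delta_pos":[0,0,-5],"turn":[0,0,0],"grip":0},
    {"delta_pos":[0,0,-10],"turn":[0,0,0],"grip":0},
    {"delta_pos":[0,0,-20],"turn":[0,0,0],"grip":0},
    {"delta_pos":[0,0,-25],"turn":[0,0,0],"grip":0},
    {"delta_pos":[0,0,-25],"turn":[0,0,0],"grip":0},
    {"delta_pos":[0,0,-25],"turn":[0,0,0],"grip":0},
    {"delta_pos":[0,0,-25],"turn":[0,0,0],"grip":0},
    {"delta_pos":[0,0,-25],"turn":[0,0,0],"grip":0},
    {"delta_pos":[0,0,0],"turn":[0,0,0],"grip":0},
    {"delta_pos":[0,0,0],"turn":[0,0,0],"grip":0}
  ]
}}

```text
clock: 16.8
position: [0.4966, 0.1779, 0.1984]
orientation: [3.139, -0.0, 1.776]
force: [0.7, 0.8, 0.2]
finger_gap: 0.0852
grasp_force: 0.0
```

```bash
python3 f.py s6.png
```

```text
16.85 [0.49583891 0.17775183 0.19701037] [ 3.14144800e+00 -3.58377625e-05  1.77583713e+00] [-0.71401324  0.62165361 -0.787707  ] 0.08568604268113107
side 0.73 [242.176 185.88 ]
top 0.62 [234.816 211.68 ]
[[229.80647786 108.17043883]
 [229.61914892 106.81708958]
 [229.43114268 105.458825  ]]
```

View pics/s6.png

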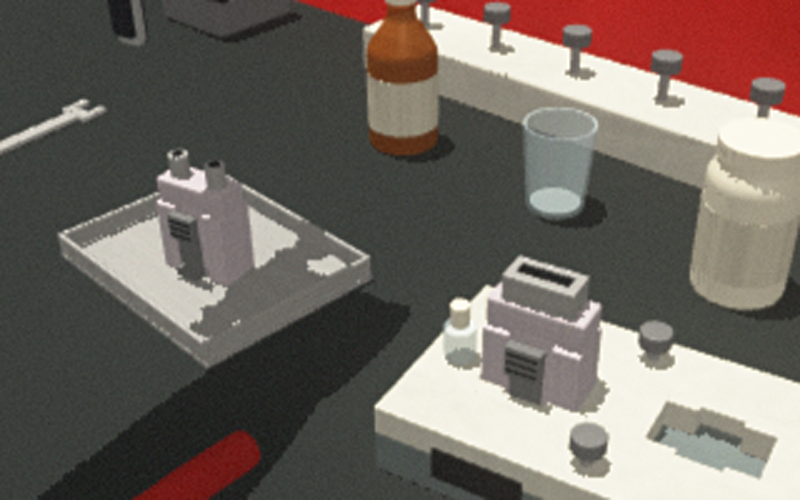

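The flow cell stands upright in the tray at about (205,225) in the crop. The dry cell is untouched in its dock at (540,330), and the gripper is open and clear.

```bash
python3 -c "
from plant import env
print(env.finish_job())"
```

```text
the job is handed in; nothing more can be done
None
```

The flow cell with the two round stubs was unlatched, lifted out and set down upright in the steel tray. The other cell is still in its dock, and the job was handed in at about 17 s on the robot clock; no verdict was returned.

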